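# Slide the slim desk lamp onto its charging ring

### The arm

A 6-joint arm with a two-finger parallel gripper is mounted at the origin on the work surface. World frame = base frame: x ahead of the robot, y to its left, z up, the work surface at z = 0. Lengths are in mm, angles in rad, forces in N, time in s.
With the tool pointing down it reaches from about 350 to 875 mm from the base axis. Payload 4.2 kg.
Tool frame: the origin (TCP) lies at the very end of the fingers, on their centre line; the grasp point (between the pads) lies 19 mm behind it (arm.grip_point_offset is the distance from the TCP to the grasp point, in mm); z points along the fingers, y is the direction in which the jaws open and shut (so a half turn about z gives the same grasp; the last joint's range is limited). The gripper opens to 85 mm and grips with 20 to 120 N. Pads are 22 mm wide; open, the fingers measure 114 mm over their backs; the gripper's body (76 mm by 85 mm) begins 54 mm behind the grasp point. The pads swing forward as they close: fully open they stand 13 mm farther back than shut.
Start: joints at [1.498, 0.385, 0.008, 0, -1.194, -0.259], TCP at [203.558, 590.9, 231.312] pointing down, gripper open.
Joint ranges: [-3.14, 3.14], [-1.21, 2.06], [-1.07, 1.41], [-3.16, 2.05], [-2.99, -0.16], [-3.1, 3.1]. Speed limits (rad/s): [2.79, 2.79, 3.14, 3.14, 3.14, 3.14].

### API

Orientations are given as a unit quaternion [x, y, z, w].
In Python, from bench import arm gives the robot as it stands.
- The arm moves only by the tool drive_tool, never from a script. Its argument "steps" is a list of rows, each a list of 5 numbers: the shift along the tool's x, y, z in m, then the turn about the tool's z in degrees, then the finger opening in m, from 0 to 0.0854. A call has 1 to 20 rows; each row shifts and turns the commanded pose from where the row before left it, along the tool's axes as they then stand; what a row does not reach is not made up. A row lasts 1/10 s, in which the tool goes at most 50 mm and 8.59 degrees, less where a joint would pass 70% of its speed; a pose out of reach is approached as far as the arm can. A call is refused whole if a number of a shift passes 0.05 or a number of a turn 8.59, either way. A call with a gripper value outside its range is refused whole. The fingers move at their own pace and stop on an object; the grip force is fixed at half the most. Time passes only in rows, so rows that do not move let the fingers close. It gives the time, the measured TCP pose, the force and the opening at its end, in the units of the state.
- arm.read_state(): the state, without advancing time (a new reading comes with each control period).
- arm.get_image(name): name is "scene" or "top" or "wrist"; returns (picture, depth): 400x640x3 uint8, blue, green, red; 400x640 float32, mm along the optical axis (not along the pixel's ray), 0 where there is no reading.
- arm.camera_params(name): a dict with "K" (3x3 intrinsics, pixels), "world_to_cam" (4x4, takes a point from world to camera coordinates); the wrist camera has in their place "mount" (4x4, takes a point from camera to tool coordinates, whose origin is the TCP and whose axes are the flange's). Camera axes: x right, y up, looking along -z (the intrinsics and any distortion apply to the point x, -y, -z); pixel columns grow to the right and rows downward; lengths in mm; the calibration is good to about 2 mm. The wrist camera is an equidistant fisheye: a pixel r from the principal point sees the ray r / f radians off the axis. A picture is of the moment at which its call begins: read the wrist's pose just before it. camera_params takes no time and is no camera call.
- arm.job_done(): hands the job in, once; it reports no verdict.
The state is a dict: "clock": time; "joints": joint angles; "joint_vel": joint speeds; "joint_efforts": joint torques, N m; "position": TCP position; "ee_rot": TCP orientation; "contact_force": force on the tool from outside, world axes, zero at the start; "wrist_torque": the same for the moment, N m; "gripper_width": finger opening in mm.
Only numpy, scipy, OpenCV 4.12 (cv2) and the standard library are available. Lean on these libraries where they do the work, as an engineer would, in place of code of your own. Each camera call takes 0.05 s, during which the arm holds its last target.

### The job

Push the tall cordless lamp slowly across the desk by its low foot until the foot stands wholly inside the white charging ring, then press the orange button all the way down and let go of it. The lamp must stay on the desk, never lifted and never tipped, and its post and head are not to be touched. Leave the mug, the plant pot and the mouse where they are.

Things in the scene. Friction and masses are not known exactly. Their poses are not given: they have to be found in the camera images.
- lamp: slim cordless table lamp, loose, standing upright, 265 mm tall, about 0.55 kg (0.4 to 0.75). Its sage-green foot is a round cylinder 64 mm in diameter and 28 mm high; nothing of it may be touched but this foot. Origin: centre of the foot's underside, on the desk; z up along the post. Rubs on the bare desk (friction coefficient about 0.5 to 0.7) and stops when the push stops; pushed higher than about 45 mm it may tip.
- lamp_post: the rest of the lamp, fixed on the foot's top: a steel post 14 mm in diameter, then from 210 to 265 mm above the desk a sage-green cylindrical head 48 mm in diameter. Origin: on the lamp's axis at the foot's top, 28 mm above the desk. Not to be touched.
- ring: charging spot: a white ring inlaid flush in the dark desk, inner diameter 94 mm, outer 106 mm, dark grey inside with a small white dot at its centre. Origin: the centre, at desk height. It is no obstacle, things slide over it freely; fixed.
- start_top (a point): centre of the top face of the charger's orange push button, 32 mm in diameter, in a low aluminium housing 48 mm in diameter and 12 mm high fixed on the desk; this point is 22 mm above the desk when the button is up
- start (a joint): travel of the orange button, m: 0 up, 0.006 fully down; springs back; 5 N takes it fully down
- glass: white mug without a handle, loose, 72 mm across, 85 mm tall; origin: centre of its underside
- pot: small taupe plant pot with a green ball of leaves, loose, 80 mm across, about 85 mm tall; origin: centre of its underside
- mouse: black and grey computer mouse, loose, 100 x 60 x 32 mm, long along its x axis; origin: centre of its underside
Not all that is in view belongs to the job. There is more than one size of the part that bears start_top; the job needs the smallest.

How it is judged (in metres and radians):
On the way, in this order (a step that is already met when the one before it is completed fails the run):
1. the lamp's foot stands inside the ring, upright (horizontal distance between lamp and ring below 0.015 m and angle between lamp's own z axis and vertical below 0.05 rad and linear speed of lamp below 0.02 m/s), for 0.3 s.
2. the orange button is pressed all the way (value of joint start above 0.005 m), for 0.05 s.
At the end, for the whole second after the job is handed in: the lamp stands upright and still with its axis within 15 mm of the ring's centre (foot wholly inside the ring), the button has been pressed and is up again, and mug, pot and mouse are within 20 mm of where they stood (all of step 1 and height (world z) of lamp below 0.004 m and value of joint start below 0.0015 m and distance of each of glass, pot, mouse from where it was at the start of the episode below 0.02 m); the robot touches nothing.
It fails at once if the lamp is tipped by more than 0.2 rad or lifted more than 10 mm (angle between lamp's own z axis and vertical above 0.2 rad or height (world z) of lamp above 0.01 m).
It fails at once if the lamp is shoved faster than 0.4 m/s (linear speed of lamp above 0.4 m/s).
It fails at once if the lamp's post or head is touched (over 1 N) (contact force between any of the fingers, the arm and lamp_post above 1 N).
It fails at once if the button is pressed before the lamp stands in the ring (value of joint start above 0.004 m and not (horizontal distance between lamp and ring below 0.015 m)).
It fails at once if mug, pot or mouse is moved more than 20 mm or knocked over (distance of any of glass, pot, mouse from where it was at the start of the episode above 0.02 m or angle between any of glass, pot, mouse's own z axis and vertical above 0.4 rad).
It also fails if it takes over 72 s, if anything falls off the work surface, if the arm or the gripper's body presses on something with over 40 N, if the wrist force passes 120 N, or if a joint passes its speed limit or range.

## Working session

There is one attempt and no reset: what is moved stays moved. The work goes in short steps, Python scripts to look and compute and a tool call to move; the robot and the scene stay as the last step left them, time stands still between calls to the robot, and variables do not carry over. Pictures are saved under pics/ and viewed, and the job is handed in when it is done.

Besides the shell and the picture viewer there is one more tool, called as a command line: name --pt "numbers of a row" for each row, then --argument value for the rest. drive_tool: Moves the arm, as the interface text tells. Its arguments: {"type":"object","properties":{"steps":{"type":"array"}},"required":["steps"]}

```bash
mkdir -p pics; ls
python3 - <<'E'
from bench import arm
import cv2,numpy as np
s=arm.read_state();print({k:np.round(v,3).tolist() for k,v in s.items()})
for n in("scene","top"):
    im,d=arm.get_image(n);cv2.imwrite(f"pics/{n}0.png",im);np.save(f"{n}_d0.npy",d)
    p=arm.camera_params(n);print(n,{k:np.round(v,3).tolist() if not isinstance(v,str) else v for k,v in p.items()})
print({k:np.round(v,4).tolist() if not isinstance(v,str) else v for k,v in arm.camera_params("wrist").items()})
E
```

```text
pics
{'clock': 0.0, 'joints': [1.498, 0.386, 0.007, -0.0, -1.194, -0.259], 'joint_vel': [-0.002, -0.001, -0.001, -0.0, -0.0, -0.0], 'joint_efforts': [0.001, -39.229, 18.84, 4.186, -0.005, 0.0], 'position': [203.387, 590.394, 230.237], 'ee_rot': [0.986, -0.165, -0.0, 0.001], 'contact_force': [0.227, 0.375, -0.034], 'wrist_torque': [-0.036, -0.04, 0.024], 'gripper_width': 85.108}
scene {'K': [[455.042, 0.0, 320.043], [0.0, 455.042, 206.73], [0.0, 0.0, 1.0]], 'world_to_cam': [[0.535, 0.845, 0.018, -294.613], [-0.595, 0.362, 0.718, 295.386], [0.6, -0.395, 0.696, -1461.707], [0.0, 0.0, 0.0, 1.0]]}
top {'K': [[430.799, 0.0, 325.34], [0.0, 430.799, 202.53], [0.0, 0.0, 1.0]], 'world_to_cam': [[-0.027, -0.999, 0.025, 14.333], [0.983, -0.022, 0.18, -568.223], [-0.179, 0.03, 0.983, -738.5], [0.0, 0.0, 0.0, 1.0]]}
{'K': [[309.7069, 0.0, 319.768], [0.0, 309.7069, 209.246], [0.0, 0.0, 1.0]], 'mount': [[-0.0017, 0.9459, 0.3245, 82.7231], [1.0, 0.0019, -0.0004, -0.9364], [-0.001, 0.3245, -0.9459, -142.9071], [0.0, 0.0, 0.0, 1.0]]}
```

View pics/scene0.png

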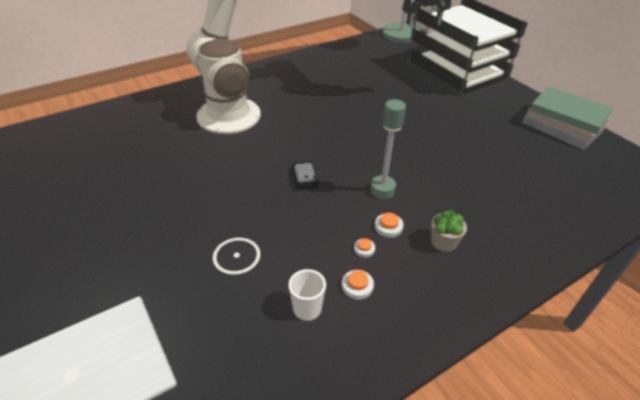

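View pics/top0.png

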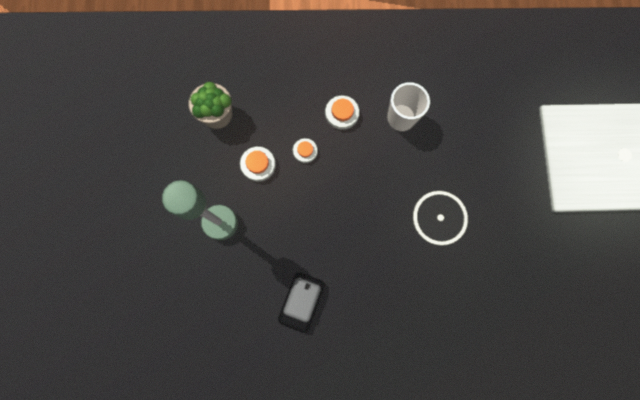

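Scene view: the lamp's foot is at about (383,187), the ring at (237,256), and the buttons at (389,222), (365,246) and (358,283). The mug is at (308,295), the pot at (448,230) and the mouse at (305,175). In the top view the foot is at (219,222), the head at (180,197), and the ring at (440,218). The buttons are at (257,162) large, (305,150) smallest and (343,112) large. I choose the smallest one, at (305,150). Other green things that are not the lamp: the books at (570,110) and a second lamp base at (400,32) in the scene view.

```bash
cat > h.py <<'E'
import numpy as np,cv2
from bench import arm
def ray(n,uv,z):
    p=arm.camera_params(n);K=p["K"];T=np.array(p["world_to_cam"])
    uv=np.atleast_2d(uv).astype(float)
    d=np.c_[(uv[:,0]-K[0][2])/K[0][0],-(uv[:,1]-K[1][2])/K[1][1],-np.ones(len(uv))]
    R=T[:3,:3];c=-R.T@T[:3,3];w=d@R
    return c+w*((z-c[2])/w[:,2])[:,None]
def proj(n,P):
    p=arm.camera_params(n);K=p["K"];T=np.array(p["world_to_cam"])
    q=np.atleast_2d(P)@T[:3,:3].T+T[:3,3]
    return np.c_[K[0][2]+K[0][0]*q[:,0]/-q[:,2],K[1][2]+K[1][1]*q[:,1]/q[:,2]]
def circ(P):
    A=np.c_[2*P[:,:2],np.ones(len(P))];s=np.linalg.lstsq(A,(P[:,:2]**2).sum(1),rcond=None)[0]
    return s[0],s[1],np.sqrt(s[2]+s[0]**2+s[1]**2)
def blobs(m,amin=30):
    cs,_=cv2.findContours(m.astype(np.uint8),cv2.RETR_EXTERNAL,cv2.CHAIN_APPROX_NONE)
    return [c[:,0,:] for c in cs if cv2.contourArea(c)>amin]
E
cat > m.py <<'E'
from h import *
import sys
for n in("top","scene"):
    im=cv2.imread(f"pics/{n}0.png");h=cv2.cvtColor(im,cv2.COLOR_BGR2HSV).astype(int);H,S,V=h[...,0],h[...,1],h[...,2]
    for nm,m,z in(("orange",(H<14)&(S>170)&(V>150),22),("green",(H>55)&(H<95)&(S>40)&(V>55),28),("white",(S<50)&(V>120),0)):
        for c in blobs(m):
            P=ray(n,c,z); print(n,nm,c.mean(0).round(1),len(c),"centre,r",np.round(circ(P),1))
E
python3 m.py
python3 - <<'E'
import cv2
im=cv2.imread("pics/top0.png")[80:260,150:480];cv2.imwrite("pics/crop0.png",cv2.resize(im,None,fx=2.4,fy=2.4,interpolation=cv2.INTER_CUBIC))
E
```

```text
top green [220.6 221.4] 169 centre,r [538.4 196.7  25.2]
top green [184.3 200.3] 202 centre,r [579.4 262.8  28.6]
top white [301.7 299.1] 113 centre,r [392.7  48.8  29.7]
top white [213.  228.8] 64 centre,r [534.1 214.2  21.1]
top white [223.2 214.3] 65 centre,r [556.2 198.8  22.1]
top white [440.  217.5] 154 centre,r [ 543.3 -225.1   53.5]
top white [178.8 196.7] 93 centre,r [596.1 282.7  31.5]
top white [257.  162.9] 96 centre,r [660.8 131.6  34.3]
top white [304.6 149.6] 68 centre,r [686.3  36.9  24.4]
top white [214.5 117.3] 70 centre,r [779.  224.1  30.3]
top white [592.7 155.2] 395 centre,r [ 666.  -547.2  120.2]
top white [341.7 111.2] 95 centre,r [766.4 -40.   34.4]
top white [405.8 106.5] 147 centre,r [ 779.2 -177.    44.9]
scene green [395.4 106.1] 58 centre,r [268.9 466.4  30.6]
scene green [572.5 109.1] 202 centre,r [565.5 960.9  91.7]
scene green [397.9  30.9] 92 centre,r [-174.7  845.6   49.1]
scene white [ 87.7 362.1] 446 centre,r [ 636.  -563.7  127.7]
scene white [357.3 284.8] 118 centre,r [756.7 -33.2  32.4]
scene white [307.1 293.1] 131 centre,r [ 719.  -139.3   53
[... 191 characters left out ...]
te [388.4 226.3] 90 centre,r [652.5 136.9  32. ]
scene white [384.6 183.6] 59 centre,r [523.4 224.4  27.4]
scene white [304.6 171.9] 62 centre,r [368.4  63.6  27.9]
scene white [395.5 104.5] 40 centre,r [227.3 504.2  29.4]
scene white [228.3 115.1] 153 centre,r [ 0.4  3.1 99.9]
scene white [482.6  75.1] 85 centre,r [236.5 913.3  71.3]
scene white [444.9  63.3] 90 centre,r [ 90.7 848.5  74. ]
scene white [488.3  54.9] 89 centre,r [ 128.8 1056.4   82.4]
scene white [449.2  42.2] 97 centre,r [-39.9 999.9  86.5]
scene white [573.6  54.2] 557 centre,r [ 311.  1491.   522.5]
scene white [476.6  23.2] 173 centre,r [-142.5 1249.8  171.1]
scene white [197.5  32.8] 1155 centre,r [-787.7  205.5  604.2]
```

View pics/crop0.png

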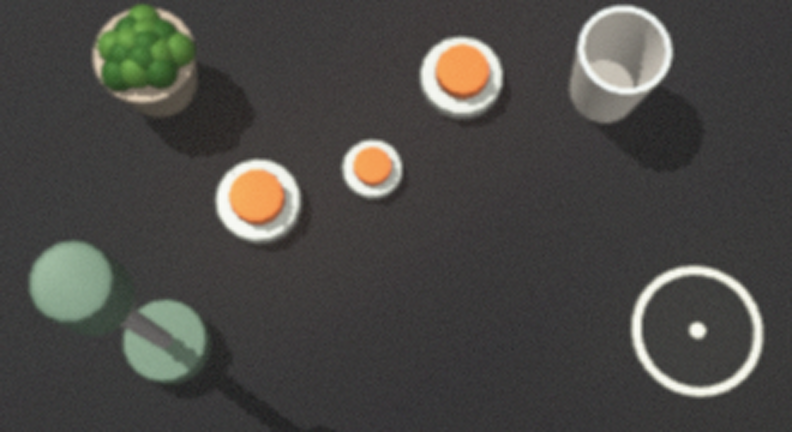

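The crop confirms that the smallest button is at top (305,150), and that the foot disc at (219,222) is plainly visible. I'll tighten the masks next.

```bash
cat > m2.py <<'E'
from h import *
for n in("top","scene"):
    im=cv2.imread(f"pics/{n}0.png");h=cv2.cvtColor(im,cv2.COLOR_BGR2HSV).astype(int);H,S,V=h[...,0],h[...,1],h[...,2]
    for nm,m,z in(("orange",(H<20)&(S>110)&(V>120),22),("sage",(H>55)&(H<95)&(S>25)&(V>60),28)):
        for c in blobs(m):
            if c[:,1].min()<20: continue
            hl=cv2.convexHull(c)[:,0,:]
            P=ray(n,hl,z); (x,y),r=cv2.minEnclosingCircle(P[:,:2].astype(np.float32));print(n,nm,c.mean(0).round(1),len(c),"fit",np.round(circ(P),1),"enc",round(x,1),round(y,1),round(r,1))
d=cv2.imread("pics/top0.png")
g=cv2.cvtColor(d,cv2.COLOR_BGR2GRAY)
for n,b in(("top",(430,210,450,226)),("scene",(228,250,246,261))):
    g=cv2.imread(f"pics/{n}0.png",0)[b[1]:b[3],b[0]:b[2]];ys,xs=np.where(g>g.max()*.6);print(n,"dot",ray(n,[xs.mean()+b[0],ys.mean()+b[1]],0).round(1))
E
python3 m2.py
python3 - <<'E'
from h import *
# lamp plane check
for p in ((538,210,28),(538,210,0)): print(proj("top",p),proj("scene",p))
d=np.load("top_d0.npy");print([d[y,x] for x,y in((219,228),(440,230),(305,150),(213,232),(302,299),(410,88))])
E
```

```text
top orange [256.7 161.7] 61 fit [656.9 129.2  21.6] enc 656.8 129.2 22.2
top orange [304.8 148.8] 41 fit [680.9  36.2  14.8] enc 680.9 36.1 15.1
top orange [342.4 109.5] 60 fit [760.8 -39.6  22. ] enc 760.6 -40.1 22.7
top sage [218.4 221.6] 131 fit [540.8 198.5  33.4] enc 540.4 198.3 34.5
top sage [183.6 199.5] 123 fit [584.9 265.2  39.3] enc 585.3 264.8 43.0
scene orange [357.8 279.4] 54 fit [760.1 -37.6  23.6] enc 759.6 -37.2 26.1
scene orange [554.6 342.7] 812 fit [1023.7  204.1  255.7] enc 1031.7 205.1 324.1
scene orange [364.5 243.5] 36 fit [687.   35.4  17.2] enc 685.8 34.0 18.8
scene orange [389.3 219.7] 51 fit [655.8 132.8  25.6] enc 655.4 131.8 27.1
scene orange [93.9 88.6] 436 fit [-335.2 -300.1  288.1] enc -346.5 -299.8 332.9
scene sage [382.7 185.8] 85 fit [553.7 188.6  40.5] enc 554.7 189.8 44.6
scene sage [394.  112.9] 82 fit [298.  439.7  69.8] enc 297.5 440.7 84.3
scene sage [571. 109.] 175 fit [572.  947.2 122.6] enc 570.2 949.9 135.7
scene sage [398.9  31.7] 98 fit [-167.9  844.6   84.7] enc -167.7 847.6 98.6
top dot [[ 543.6 -225.3    0. ]]
scene dot [[ 545.  -224.4    0. ]]
[[212.6531952 223.4010218]] [[384.79049873 179.71598951]]
[[216.02678996 225.32789892]] [[383.57314163 187.63189287]]
[np.float32(799.6134), np.float32(836.9027), np.float32(836.7385), np.float32(797.1782), np.float32(775.79694), np.float32(812.19116)]
```

Measured positions: lamp (541,198), ring (544,-225), smallest button about (683,36). The fitted radii match: foot 33, ring 53.5, button 15. My plan is to push along world -y with the back of an open finger, which keeps the gripper body about 89 mm from the post. First I turn the tool by -19°, then travel to (541,330) well clear of the lamp.

drive_tool --pt "0 0 0 -6.4 0.0854" --pt "0 0 0 -6.4 0.0854" --pt "0 0 0 -6.2 0.0854" --pt "0.02 0.01 0 0 0.0854" --pt "0.025 0.02 0 0 0.0854" --pt "0.025 0.02 0 0 0.0854" --pt "0.025 0.02 0 0 0.0854" --pt "0.025 0.02 0 0 0.0854" --pt "0.025 0.02 0 0 0.0854" --pt "0.025 0.02 0 0 0.0854" --pt "0.025 0.02 0 0 0.0854" --pt "0.025 0.02 0 0 0.0854" --pt "0.025 0.02 0 0 0.0854" --pt "0.025 0.02 0 0 0.0854" --pt "0.025 0.02 0 0 0.0854" --pt "0.025 0.02 0 0 0.0854" --pt "0.02 0.01 0 0 0.0854" --pt "0 0 0 0 0.0854"

```text
clock: 1.9
position: [545.2, 329.1, 230.2]
ee_rot: [1.0, -0.002, -0.0, 0.001]
contact_force: [-0.3, -1.1, -0.8]
gripper_width: 85.6
```

```bash
cat > look.py <<'E'
from h import *
import sys
t=sys.argv[1]
s=arm.read_state();print({k:np.round(s[k],3).tolist() for k in("clock","joints","position","ee_rot","contact_force","gripper_width")})
for n in sys.argv[2:]:
    im,d=arm.get_image(n);cv2.imwrite(f"pics/{n}_{t}.png",im);np.save(f"d_{n}_{t}.npy",d)
E
python3 look.py a scene top wrist
```

```text
{'clock': 1.9, 'joints': [0.797, 0.406, 0.039, 0.0, -1.205, 0.77], 'position': [545.222, 329.051, 230.203], 'ee_rot': [1.0, -0.002, -0.0, 0.001], 'contact_force': [-0.345, -1.066, -0.758], 'gripper_width': 85.628}
```

View pics/scene_a.png

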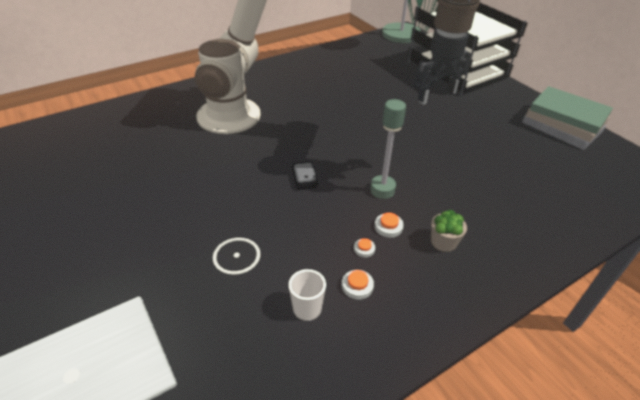

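View pics/top_a.png

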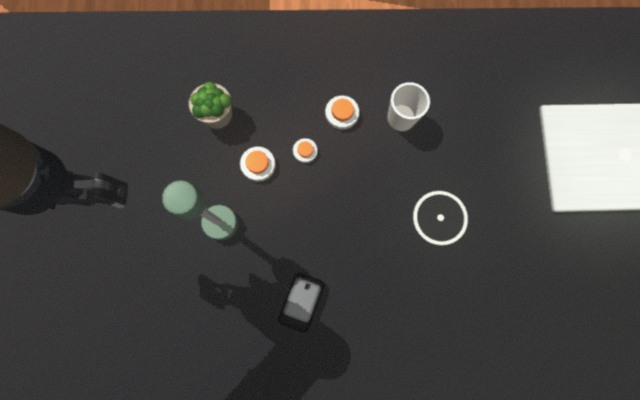

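View pics/wrist_a.png

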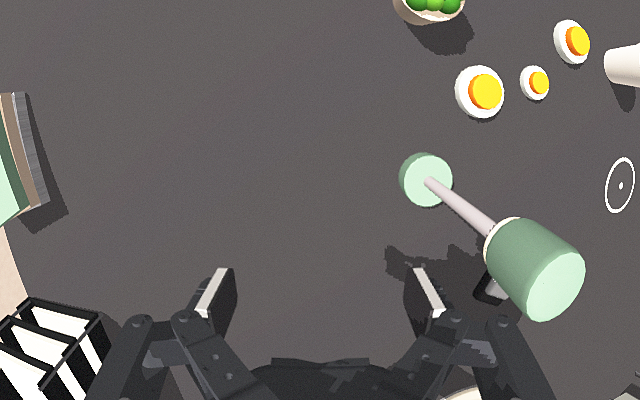

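Scene: the gripper hangs open at (440,70), to the +y side of the lamp, whose foot is at (383,187). Wrist view: the two fingers are at (220,290) and (425,290), the outer knuckles reach to about (510,330), and the foot is at (425,180). I'll measure the gripper's profile from depth before going near the post.

Run:
```python
from h import *
s=arm.read_state();tcp=np.array(s["position"])
p=arm.camera_params("wrist");K=np.array(p["K"]);M=np.array(p["mount"])
d=np.load("d_wrist_a.npy")
v,u=np.mgrid[:400,:640];a=(u-K[0,2])/K[0,0];b=(v-K[1,2])/K[0,0];th=np.hypot(a,b)+1e-9
r=np.stack([a/th*np.sin(th),-b/th*np.sin(th),-np.cos(th)],-1)
P=(r*(d/np.cos(th))[...,None])@M[:3,:3].T+M[:3,3]
ok=(d>0)&(np.abs(P[...,0])<45)&(P[...,2]<40)&(np.abs(P[...,1])<95)
for z in range(-140,30,8):
    m=ok&(P[...,2]>=z)&(P[...,2]<z+8)
    if m.sum()>5: print("tool z",z,"y",P[m][:,1].min().round(),P[m][:,1].max().round(),"x",P[m][:,0].min().round(),P[m][:,0].max().round(),m.sum())
# foot from wrist (rays onto z=28)
im=cv2.imread("pics/wrist_a.png");print("tips z max",P[ok][:,2].max())
from scipy.spatial.transform import Rotation as R
Q=R.from_quat(s["ee_rot"]).as_matrix()
h=cv2.cvtColor(im,cv2.COLOR_BGR2HSV).astype(int)
m=(h[...,0]>50)&(h[...,0]<95)&(h[...,1]>25)&(h[...,2]>60);m[:, :395]=0;m[:,456:]=0;m[:145]=0;m[215:]=0
c=max(blobs(m),key=len);hl=cv2.convexHull(c)[:,0,:]
rr=r[hl[:,1],hl[:,0]]@M[:3,:3].T@Q.T;o=Q@M[:3,3]+tcp
W=o+rr*((28-o[2])/rr[:,2])[:,None];print("foot(wrist)",np.round(circ(W),1),c.min(0),c.max(0))
# top view arm extents
p=arm.camera_params("top");K=np.array(p["K"]);T=np.array(p["world_to_cam"]);d=np.load("d_top_a.npy")
C=np.stack([(u-K[0,2])/K[0,0]*d,-(v-K[1,2])/K[1,1]*d,-d],-1);Wd=(C-T[:3,3])@T[:3,:3]
print("foot top depth z",Wd[228,213].round(),Wd[215,222].round())
Wd[d==0]=0
a=(Wd[...,1]<520)&(Wd[...,2]>100)&(Wd[...,0]>480)&(u<150)
for z in range(200,600,25):
    m=a&(Wd[...,2]>=z)&(Wd[...,2]<z+25)
    if m.sum()>3: print("tool z",z-230,"dy toward lamp",(tcp[1]-Wd[m][:,1].min()).round(),m.sum())
```

```text
tool z -108 y -71.0 69.0 x 9.0 13.0 471
tool z -100 y -73.0 70.0 x 1.0 20.0 3306
tool z -92 y -74.0 71.0 x -9.0 19.0 6164
tool z -84 y -74.0 72.0 x -15.0 18.0 6315
tool z -76 y -75.0 73.0 x -14.0 17.0 4011
tool z -68 y -76.0 73.0 x -14.0 14.0 3803
tool z -60 y -73.0 70.0 x 3.0 14.0 885
tool z -52 y -58.0 55.0 x -9.0 12.0 1118
tool z -44 y -58.0 55.0 x -12.0 12.0 1054
tool z -36 y -58.0 55.0 x -12.0 11.0 886
tool z -28 y -58.0 55.0 x -12.0 12.0 822
tool z -20 y -56.0 53.0 x -12.0 11.0 352
tips z max -12.297931000823553
foot(wrist) [544.3 205.5  34. ] [398 152] [452 207]
foot top depth z [529. 209.  30.] [553. 193.  29.]
tool z -5 dy toward lamp 51.0 17
tool z 20 dy toward lamp 58.0 57
tool z 45 dy toward lamp 76.0 160
tool z 70 dy toward lamp 76.0 547
tool z 95 dy toward lamp 72.0 943
tool z 120 dy toward lamp 66.0 633
tool z 145 dy toward lamp 40.0 1155
tool z 170 dy toward lamp 42.0 919
tool z 195 dy toward lamp 42.0 1271
tool z 220 dy toward lamp 44.0 601
```

The gripper profile is clear. With the fingers open, the tips sit 12 mm behind the TCP, the finger back is at 55–58 mm, and the knuckles reach 73–76 mm. In contact with the foot that leaves about 7 mm between knuckle and post, which is enough. The foot is at about (543,200). I descend at y≈330 to TCP z≈-4, which puts the tips at about +8.

drive_tool --pt "-0.002 -0.005 0.01 0 0.0854" --pt "0 0 0.02 0 0.0854" --pt "0 0 0.025 0 0.0854" --pt "0 0 0.025 0 0.0854" --pt "0 0 0.025 0 0.0854" --pt "0 0 0.025 0 0.0854" --pt "0 0 0.025 0 0.0854" --pt "0 0 0.025 0 0.0854" --pt "0 0 0.02 0 0.0854" --pt "0 0 0.015 0 0.0854" --pt "0 0 0.008 0 0.0854" --pt "0 0 0.006 0 0.0854" --pt "0 0 0.005 0 0.0854" --pt "0 0 0 0 0.0854" --pt "0 0 0 0 0.0854"

```text
clock: 3.55
position: [541.9, 336.1, -2.0]
ee_rot: [1.0, -0.0, 0.0, -0.0]
contact_force: [-0.2, -0.1, -0.6]
gripper_width: 85.4
```

```bash
python3 look.py b scene top wrist
```

```text
{'clock': 3.55, 'joints': [0.809, 0.643, -0.208, 0.0, -0.719, 0.762], 'position': [541.901, 336.111, -2.038], 'ee_rot': [1.0, -0.0, 0.0, -0.0], 'contact_force': [-0.247, -0.064, -0.6], 'gripper_width': 85.356}
```

View pics/top_b.png

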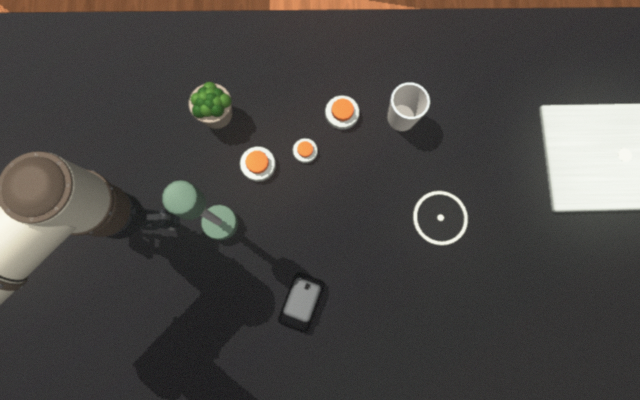

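View pics/wrist_b.png

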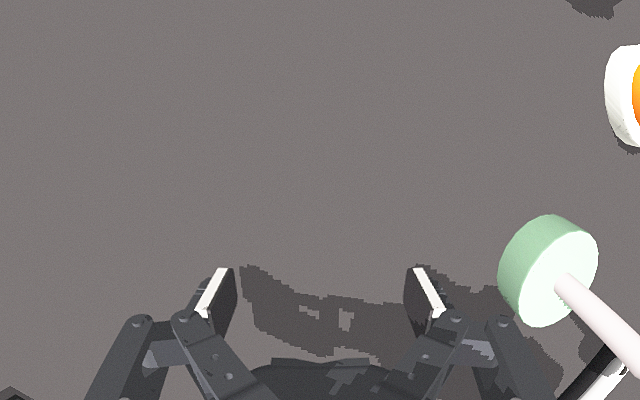

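Wrist view: the gripper is low beside the foot, whose disc is at (550,270), while the fingertip is at (430,290). I'll measure the foot from the wrist view.

```bash
cat > foot.py <<'E'
from h import *
import sys
from scipy.spatial.transform import Rotation as R
t=sys.argv[1]
s=arm.read_state();tcp=np.array(s["position"]);Q=R.from_quat(s["ee_rot"]).as_matrix()
p=arm.camera_params("wrist");K=np.array(p["K"]);M=np.array(p["mount"])
d=np.load(f"d_wrist_{t}.npy");v,u=np.mgrid[:400,:640];a=(u-K[0,2])/K[0,0];b=(v-K[1,2])/K[0,0];th=np.hypot(a,b)+1e-9
r=np.stack([a/th*np.sin(th),-b/th*np.sin(th),-np.cos(th)],-1)
P=(r*(d/np.cos(th))[...,None])@M[:3,:3].T+M[:3,3];W=P@Q.T+tcp
h=cv2.cvtColor(cv2.imread(f"pics/wrist_{t}.png"),cv2.COLOR_BGR2HSV).astype(int)
g=(h[...,0]>45)&(h[...,0]<95)&(h[...,1]>20)&(h[...,2]>60)&(d>0)&(u>400)
top=g&(W[...,2]>22)&(W[...,2]<34);side=g&(W[...,2]>4)&(W[...,2]<22)
print("desk z",np.median(W[60:120,200:300,2]).round(1),"foot top z",np.median(W[top][:,2]).round(1),top.sum(),side.sum())
c=max(blobs(top),key=len);hl=cv2.convexHull(c)[:,0,:];print("top fit",np.round(circ(W[hl[:,1],hl[:,0]]),1))
if side.sum()>30: print("side fit",np.round(circ(W[side]),1), "min tool y to foot",np.round(P[side][:,1].min(),1))
E
python3 foot.py b
```

```text
desk z 0.2 foot top z 25.5 924 2095
top fit [542.8 202.3  31.6]
side fit [526.5 176.5  58.8] min tool y to foot 101.6
```

drive_tool --pt "0.001 0.005 0.003 0 0.0854" --pt "0 0.01 0 0 0.0854" --pt "0 0.01 0 0 0.0854" --pt "0 0.005 0 0 0.0854" --pt "0 0.004 0 0 0.0854" --pt "0 0.003 0 0 0.0854" --pt "0 0.003 0 0 0.0854" --pt "0 0.003 0 0 0.0854" --pt "0 0.003 0 0 0.0854" --pt "0 0.003 0 0 0.0854" --pt "0 0.003 0 0 0.0854" --pt "0 0.003 0 0 0.0854" --pt "0 0.003 0 0 0.0854" --pt "0 0.003 0 0 0.0854" --pt "0 0 0 0 0.0854"

```text
clock: 5.2
position: [542.4, 274.3, -5.7]
ee_rot: [1.0, -0.0, -0.0, 0.0]
contact_force: [0.4, 0.8, 0.1]
gripper_width: 85.4
```

```bash
python3 look.py c wrist scene; python3 foot.py c; python3 -c "
import cv2
im=cv2.imread('pics/scene_c.png')[60:260,300:500];cv2.imwrite('pics/crop_c.png',cv2.resize(im,None,fx=3,fy=3,interpolation=2))"
```

```text
{'clock': 5.2, 'joints': [0.734, 0.613, -0.289, 0.0, -0.67, 0.836], 'position': [542.449, 274.281, -5.682], 'ee_rot': [1.0, -0.0, -0.0, 0.0], 'contact_force': [0.41, 0.776, 0.05], 'gripper_width': 85.413}
desk z 0.2 foot top z 28.3 6000 1934
top fit [547.4 186.4  28.8]
side fit [543.1 187.7  31. ] min tool y to foot 51.7
```

View pics/wrist_c.png

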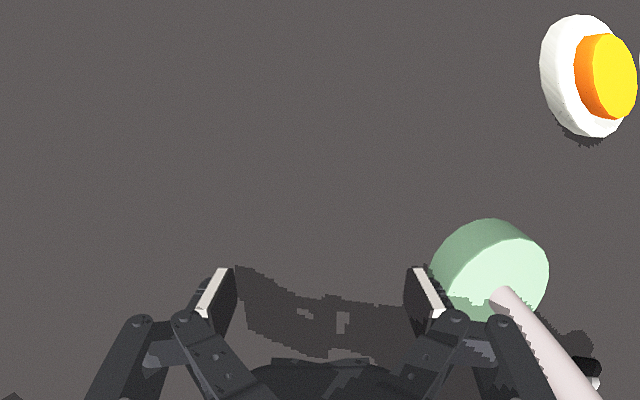

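View pics/crop_c.png

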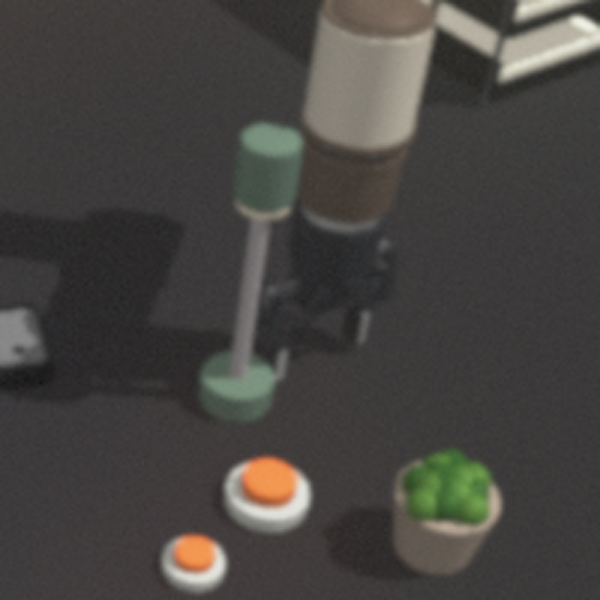

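The lamp stands upright with the finger back against the foot, and has moved to about y=187. Next I check the gap between knuckle and post.

```bash
cat >> foot.py <<'E'
im=cv2.imread(f"pics/wrist_{t}.png").astype(int)
post=(d>0)&(im.sum(-1)>330)&(P[...,2]<-50)&(P[...,2]>-120)&(P[...,1]>60)&(abs(P[...,0])<30)
print("post tool y min/med, x",post.sum(), np.percentile(P[post][:,1],[0,2,50]).round(1),P[post][:,0].mean().round(1))
kn=(d>0)&(im.sum(-1)<250)&(P[...,1]>60)&(P[...,1]<95)&(abs(P[...,0])<30)&(P[...,2]<-30)
print("knuckle max y",P[kn][:,1].max().round(1))
E
python3 foot.py c
```

```text
desk z 0.2 foot top z 28.3 6000 1934
top fit [547.4 186.4  28.8]
side fit [543.1 187.7  31. ] min tool y to foot 51.7
post tool y min/med, x 3242 [60.1 79.2 83.2] 5.2
knuckle max y 92.6
```

The gap between knuckle and post is about 6 mm and holds, since the contact is rigid. The offset from lamp axis to tool is about 87 mm. I push on at 0.1 m/s.

drive_tool --pt "0 0.003 0 0 0.0854" --pt "0 0.006 0 0 0.0854" --pt "0 0.01 0 0 0.0854" --pt "0 0.01 0 0 0.0854" --pt "0 0.01 0 0 0.0854" --pt "0 0.01 0 0 0.0854" --pt "0 0.01 0 0 0.0854" --pt "0 0.01 0 0 0.0854" --pt "0 0.01 0 0 0.0854" --pt "0 0.01 0 0 0.0854" --pt "0 0.01 0 0 0.0854" --pt "0 0.01 0 0 0.0854" --pt "0 0.01 0 0 0.0854" --pt "0 0.01 0 0 0.0854" --pt "0 0.01 0 0 0.0854" --pt "0 0.01 0 0 0.0854" --pt "0 0.008 0 0 0.0854" --pt "0 0.006 0 0 0.0854" --pt "0 0.003 0 0 0.0854" --pt "0 0 0 0 0.0854"

```text
clock: 7.3
position: [542.1, 108.0, -5.8]
ee_rot: [1.0, -0.0, -0.0, 0.0]
contact_force: [0.4, 0.6, 0.1]
gripper_width: 85.6
```

```bash
python3 look.py d wrist top; python3 foot.py d
```

```text
{'clock': 7.3, 'joints': [0.49, 0.549, -0.432, 0.0, -0.591, 1.08], 'position': [542.137, 108.045, -5.755], 'ee_rot': [1.0, -0.0, -0.0, 0.0], 'contact_force': [0.428, 0.592, 0.072], 'gripper_width': 85.561}
desk z 17.0 foot top z 28.2 6019 1949
top fit [547.3  20.8  28.9]
side fit [542.9  21.5  31.1] min tool y to foot 54.1
post tool y min/med, x 3150 [68.  79.7 83.5] 5.5
knuckle max y 92.4
```

View pics/wrist_d.png

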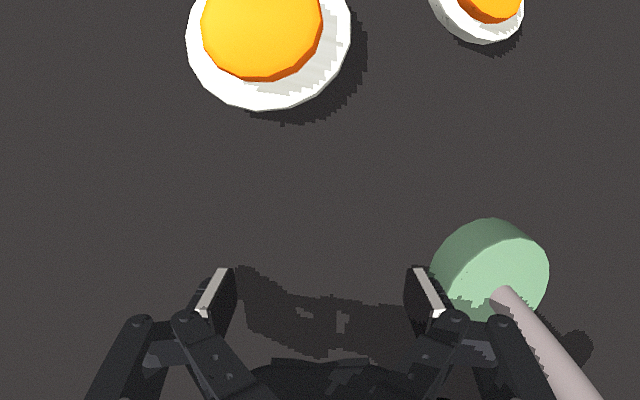

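View pics/top_d.png

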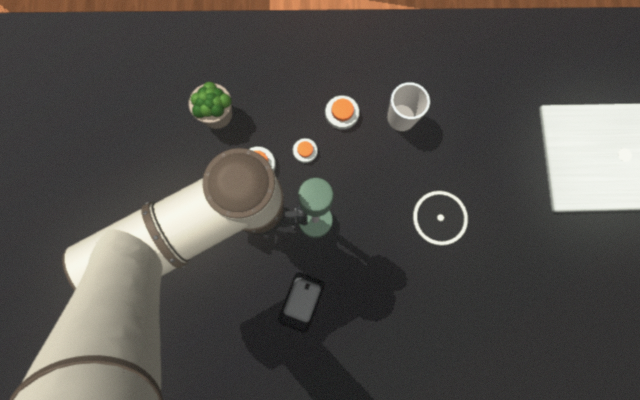

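The push is straight. The lamp is at (543,21.5), upright, its foot at about (315,218) in the top view. About 246 mm remain to the ring. I push another 190 mm.

drive_tool --pt "0 0.004 0 0 0.0854" --pt "0 0.008 0 0 0.0854" --pt "0 0.01 0 0 0.0854" --pt "0 0.011 0 0 0.0854" --pt "0 0.011 0 0 0.0854" --pt "0 0.011 0 0 0.0854" --pt "0 0.011 0 0 0.0854" --pt "0 0.011 0 0 0.0854" --pt "0 0.011 0 0 0.0854" --pt "0 0.011 0 0 0.0854" --pt "0 0.011 0 0 0.0854" --pt "0 0.011 0 0 0.0854" --pt "0 0.011 0 0 0.0854" --pt "0 0.011 0 0 0.0854" --pt "0 0.011 0 0 0.0854" --pt "0 0.011 0 0 0.0854" --pt "0 0.01 0 0 0.0854" --pt "0 0.008 0 0 0.0854" --pt "0 0.004 0 0 0.0854" --pt "0 0 0 0 0.0854"

```text
clock: 9.4
position: [542.4, -78.9, -5.6]
ee_rot: [1.0, -0.0, -0.0, 0.0]
contact_force: [0.1, 0.1, -0.8]
gripper_width: 85.8
```

```bash
python3 look.py e wrist top; python3 foot.py e
```

```text
{'clock': 9.4, 'joints': [0.152, 0.543, -0.444, 0.001, -0.583, 1.418], 'position': [542.376, -78.944, -5.613], 'ee_rot': [1.0, -0.0, -0.0, 0.0], 'contact_force': [0.078, 0.059, -0.767], 'gripper_width': 85.801}
desk z 0.3 foot top z 27.9 2179 1935
top fit [ 550.5 -164.6   27.2]
side fit [ 543.  -165.5   31.1] min tool y to foot 51.2
post tool y min/med, x 3444 [60.  62.  83.4] 5.0
knuckle max y 92.3
```

View pics/top_e.png

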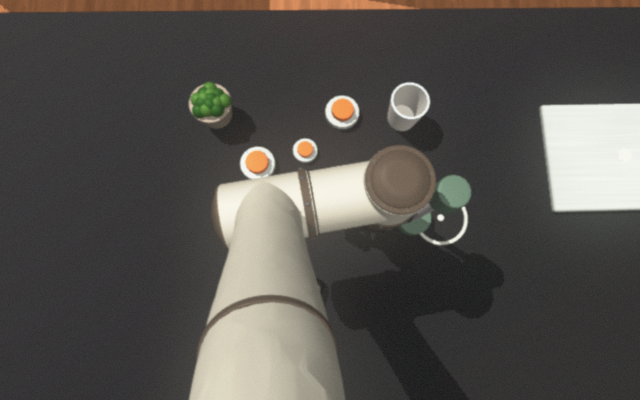

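View pics/wrist_e.png

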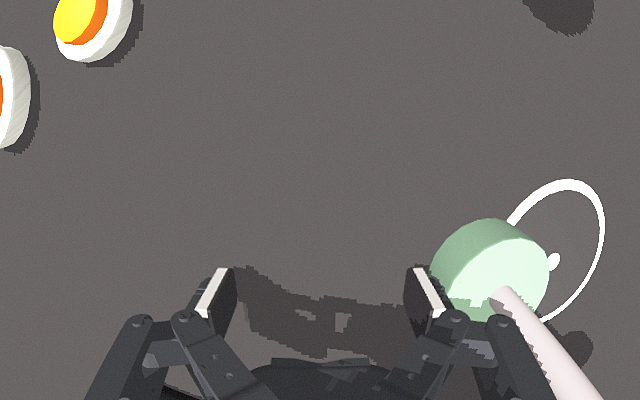

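The foot, at wrist (490,270), is entering the ring, whose dot is at (553,262). I'll fit the ring in the same wrist frame for the relative distance.

```bash
cat >> foot.py <<'E'
o=Q@M[:3,3]+tcp;rw=r@M[:3,:3].T@Q.T;W0=o+rw*((0-o[2])/rw[...,2])[...,None]
x0,y0=544,-225
rad=np.hypot(W0[...,0]-x0,W0[...,1]-y0)
m=(im.min(-1)>190)&(h[...,1]<25)&(rad<62)&(rad>43)&(abs(W[...,2])<6)
dot=(im.min(-1)>190)&(h[...,1]<25)&(rad<12)&(abs(W[...,2])<6)
print("ring fit",m.sum(),np.round(circ(W0[m]),1),"dot",dot.sum(),W0[dot].mean(0).round(1) if dot.sum() else '')
E
python3 foot.py e | tail -1
```

```text
ring fit 1753 [ 543.4 -224.7   50.6] dot 156 [ 543.4 -226.2    0. ]
```

The ring's centre is (543.4,-225) and the lamp is at (543,-165.5), so the remaining push is about 59 mm, slowing at the end.

drive_tool --pt "0 0.003 0 0 0.0854" --pt "0 0.006 0 0 0.0854" --pt "0 0.008 0 0 0.0854" --pt "0 0.008 0 0 0.0854" --pt "0 0.008 0 0 0.0854" --pt "0 0.008 0 0 0.0854" --pt "0 0.006 0 0 0.0854" --pt "0 0.005 0 0 0.0854" --pt "0 0.003 0 0 0.0854" --pt "0 0.002 0 0 0.0854" --pt "0 0.002 0 0 0.0854" --pt "0 0 0 0 0.0854" --pt "0 0 0 0 0.0854"

```text
clock: 10.8
position: [542.4, -137.3, -5.8]
ee_rot: [1.0, 0.0, -0.0, 0.0]
contact_force: [0.7, 1.8, 0.1]
gripper_width: 85.8
```

```bash
python3 look.py f wrist top; python3 foot.py f
```

```text
{'clock': 10.8, 'joints': [0.042, 0.556, -0.415, 0.0, -0.599, 1.529], 'position': [542.39, -137.347, -5.786], 'ee_rot': [1.0, 0.0, -0.0, 0.0], 'contact_force': [0.737, 1.833, 0.095], 'gripper_width': 85.768}
desk z 0.2 foot top z 28.0 2805 1931
top fit [ 547.7 -225.2   28.3]
side fit [ 542.5 -224.    31.2] min tool y to foot 51.6
post tool y min/med, x 3299 [60.  61.9 83.1] 4.9
knuckle max y 90.8
ring fit 3455 [ 543.4 -224.4   50.4] dot 0
```

View pics/wrist_f.png

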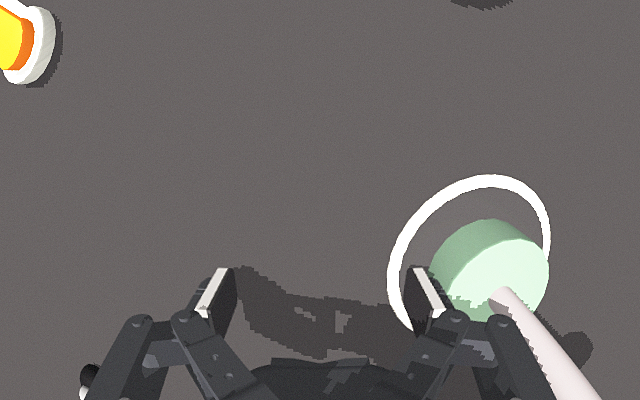

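The foot sits centred in the ring: lamp (542.5,-224), ring (543.4,-224.5). I back straight off along +y, then rise.

drive_tool --pt "0 -0.003 0 0 0.0854" --pt "0 -0.006 0 0 0.0854" --pt "0 -0.012 0 0 0.0854" --pt "0 -0.02 0 0 0.0854" --pt "0 -0.02 0 0 0.0854" --pt "0 -0.02 0 0 0.0854" --pt "0 -0.01 -0.01 0 0.0854" --pt "0 0 -0.02 0 0.08" --pt "0 0 -0.03 0 0.06" --pt "0 0 -0.03 0 0.04" --pt "0 0 -0.03 0 0.02" --pt "0 0 -0.03 0 0" --pt "0 0 -0.02 0 0" --pt "0 0 -0.01 0 0" --pt "0 0 0 0 0" --pt "0 0 0 0 0"

```text
clock: 12.5
position: [541.7, -46.1, 173.5]
ee_rot: [1.0, -0.0, -0.001, -0.0]
contact_force: [-0.1, -0.1, -0.3]
gripper_width: -0.0
```

```bash
python3 look.py g wrist top scene; python3 foot.py g|tail -1
cat > btn.py <<'E'
from h import *
import sys
from scipy.spatial.transform import Rotation as R
t=sys.argv[1]
s=arm.read_state();tcp=np.array(s["position"]);Q=R.from_quat(s["ee_rot"]).as_matrix()
p=arm.camera_params("wrist");K=np.array(p["K"]);M=np.array(p["mount"])
v,u=np.mgrid[:400,:640];a=(u-K[0,2])/K[0,0];b=(v-K[1,2])/K[0,0];th=np.hypot(a,b)+1e-9
r=np.stack([a/th*np.sin(th),-b/th*np.sin(th),-np.cos(th)],-1)
o=Q@M[:3,3]+tcp;rw=r@M[:3,:3].T@Q.T;W=o+rw*((22-o[2])/rw[...,2])[...,None]
h=cv2.cvtColor(cv2.imread(f"pics/wrist_{t}.png"),cv2.COLOR_BGR2HSV).astype(int)
m=(h[...,0]<35)&(h[...,1]>150)&(h[...,2]>150)
for c in blobs(m):
    hl=cv2.convexHull(c)[:,0,:];P=W[hl[:,1],hl[:,0]];print(c.mean(0).round(),"fit",np.round(circ(P),1), "tcp->",np.round(np.array(circ(P)[:2])-tcp[:2],1))
E
python3 btn.py g
```

```text
{'clock': 12.5, 'joints': [0.213, 0.298, -0.276, -0.001, -0.998, 1.357], 'position': [541.656, -46.07, 173.506], 'ee_rot': [1.0, -0.0, -0.001, -0.0], 'contact_force': [-0.148, -0.119, -0.267], 'gripper_width': -0.042}
ring fit 1121 [ 543.4 -224.9   50.3] dot 0 
[149.  86.] fit [657.7 130.2  23.8] tcp-> [116.1 176.5]
[234.  50.] fit [682.3  35.2  15.5] tcp-> [140.7  81.4]
```

View pics/wrist_g.png

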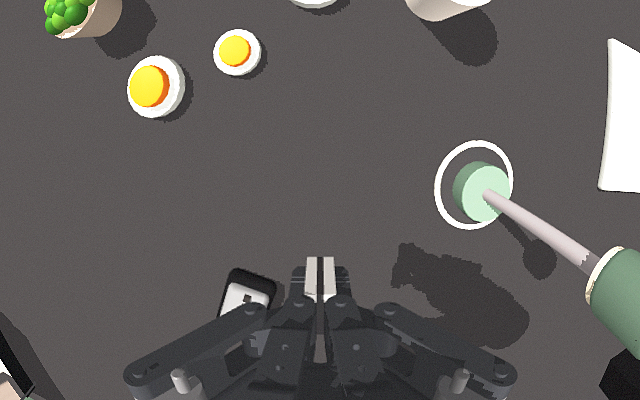

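View pics/scene_g.png

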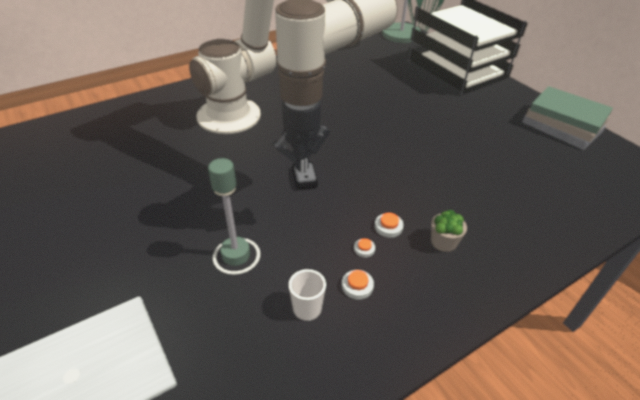

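The lamp stands upright inside the ring: scene (235,255), wrist (480,190). The smallest button is at wrist (234,50), world (682.3,35.4), radius 15.5. The fingers are shut. I move over it and go down to about 35 mm.

drive_tool --pt "0.01 -0.005 0 0 0" --pt "0.02 -0.012 0 0 0" --pt "0.02 -0.013 0 0 0" --pt "0.02 -0.013 0 0 0" --pt "0.02 -0.013 0 0 0" --pt "0.02 -0.013 0 0 0" --pt "0.02 -0.0085 0 0 0" --pt "0.0105 -0.004 0 0 0" --pt "0 0 0.01 0 0" --pt "0 0 0.02 0 0" --pt "0 0 0.025 0 0" --pt "0 0 0.025 0 0" --pt "0 0 0.025 0 0" --pt "0 0 0.02 0 0" --pt "0 0 0.01 0 0" --pt "0 0 0 0 0" --pt "0 0 0 0 0"

```text
clock: 14.35
position: [683.4, 35.3, 39.8]
ee_rot: [1.0, 0.0, 0.0, 0.0]
contact_force: [0.1, -0.3, 0.3]
gripper_width: 0.1
```

```bash
python3 look.py i wrist; python3 btn.py i
```

```text
{'clock': 14.35, 'joints': [0.287, 0.652, -0.049, 0.001, -0.869, 1.283], 'position': [683.358, 35.257, 39.767], 'ee_rot': [1.0, 0.0, 0.0, 0.0], 'contact_force': [0.143, -0.313, 0.326], 'gripper_width': 0.139}
[178. 286.] fit [655.6 132.9  25.7] tcp-> [-28.1  97.5]
[318. 247.] fit [686.6  37.6  15.7] tcp-> [2.9 2.2]
[456. 123.] fit [761.6 -39.8  24. ] tcp-> [ 77.9 -75.2]
```

View pics/wrist_i.png

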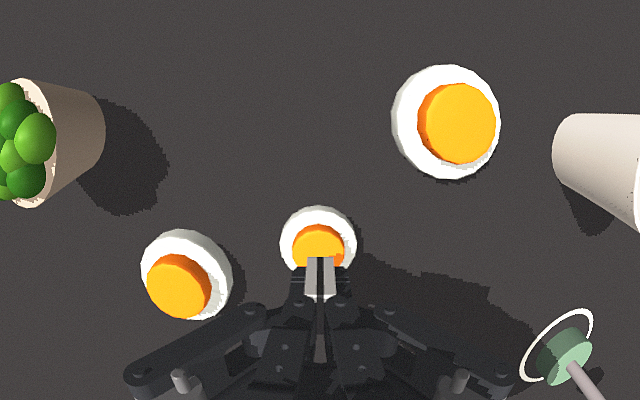

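The shut fingertips at (320,275) are centred over the small button at (318,247). I press slowly, hold, and read the force.

drive_tool --pt "0 0 0.005 0 0" --pt "0 0 0.006 0 0" --pt "0 0 0.004 0 0" --pt "0 0 0.003 0 0" --pt "0 0 0.002 0 0" --pt "0 0 0.002 0 0" --pt "0 0 0.002 0 0" --pt "0 0 0 0 0" --pt "0 0 0 0 0"

```text
clock: 15.3
position: [682.7, 35.3, 16.1]
ee_rot: [1.0, 0.0, -0.0, 0.0]
contact_force: [-3.7, 0.8, 6.0]
gripper_width: -0.1
```

drive_tool --pt "0 0 0.001 0 0" --pt "0 0 0.001 0 0" --pt "0 0 0 0 0" --pt "0 0 0 0 0" --pt "0 0 0 0 0"

```text
clock: 15.8
position: [682.8, 35.2, 16.0]
ee_rot: [1.0, 0.0, 0.0, 0.0]
contact_force: [-6.6, 0.9, 13.5]
gripper_width: 0.2
```

The press is at its hard stop: z held at 16.0 while the force rose to 13.5 N. I let go and rise.

drive_tool --pt "0 0 -0.003 0 0" --pt "0 0 -0.005 0 0" --pt "0 0 -0.01 0 0" --pt "0 0 -0.02 0 0" --pt "0 0 -0.03 0 0" --pt "0 0 -0.03 0 0" --pt "0 0 -0.03 0 0" --pt "0 0 -0.02 0 0" --pt "-0.03 -0.01 -0.01 0 0" --pt "-0.03 -0.02 0 0 0" --pt "-0.03 -0.02 0 0 0" --pt "-0.02 -0.02 0 0 0" --pt "0 0 0 0 0" --pt "0 0 0 0 0" --pt "0 0 0 0 0"

```text
clock: 17.3
position: [573.8, 105.1, 171.4]
ee_rot: [1.0, -0.0, 0.0, -0.0]
contact_force: [-0.8, 0.3, -0.4]
gripper_width: -0.1
```

```bash
python3 look.py j wrist top scene; python3 btn.py j
python3 - <<'E'
from h import *
n="top";im=cv2.imread("pics/top_j.png");h=cv2.cvtColor(im,cv2.COLOR_BGR2HSV).astype(int);H,S,V=h[...,0],h[...,1],h[...,2]
for c in blobs((H>55)&(H<95)&(S>25)&(V>60)):
    hl=cv2.convexHull(c)[:,0,:]; print("sage",c.mean(0).round(1),np.round(circ(ray(n,hl,28)),1))
a=cv2.imread("pics/top0.png",0);b=cv2.imread("pics/top_j.png",0)
for nm,(x0,y0,x1,y1) in dict(mug=(380,75,435,140),pot=(180,75,240,135),mouse=(270,265,335,335)).items():
    p,r=cv2.phaseCorrelate(a[y0:y1,x0:x1].astype(np.float32),b[y0:y1,x0:x1].astype(np.float32));print(nm,"shift px",np.round(p,2),round(r,2))
E
```

```text
{'clock': 17.3, 'joints': [0.459, 0.363, -0.184, 0.0, -1.022, 1.111], 'position': [573.849, 105.122, 171.437], 'ee_rot': [1.0, -0.0, 0.0, -0.0], 'contact_force': [-0.778, 0.326, -0.41], 'gripper_width': -0.123}
[293. 107.] fit [657.2 130.   22. ] tcp-> [83.6 25.3]
[392.  82.] fit [682.4  38.1  15.2] tcp-> [108.8 -66.7]
[465.  16.] fit [761.2 -39.8  23.9] tcp-> [ 187.6 -144.5]
sage [443.6 216.8] [ 540.3 -222.5   34.2]
sage [489.7 193.6] [ 585.2 -317.1   42.1]
mug shift px [-0.05  0.1 ] 0.99
pot shift px [ 19.09 -19.62] 0.09
mouse shift px [-0.09 -0.09] 0.87
```

View pics/top_j.png

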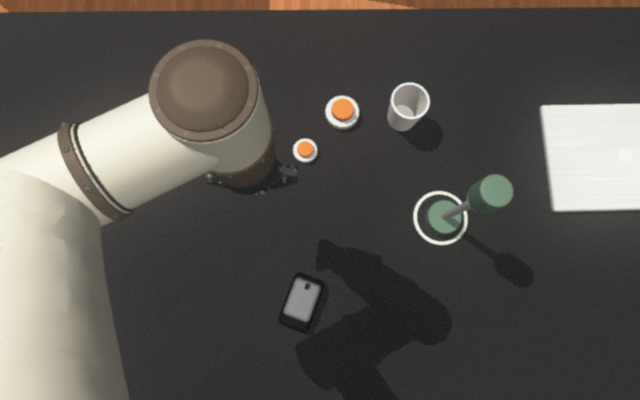

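View pics/scene_j.png

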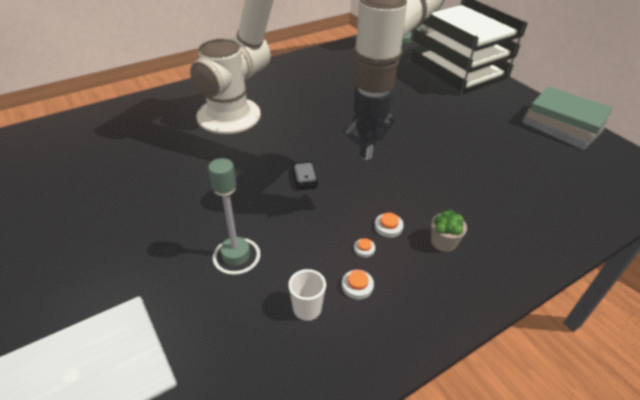

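In the top view the foot is inside the ring, at (443,217). In the scene view the pot is still at (448,230); the arm hides it in the top view, so its top-view shift number means nothing. Mug and mouse shifted by 0.1 px or less. The button is released and nothing is touching, so I hand in.

Run:
```python
import cv2,numpy as np
a=cv2.imread("pics/scene0.png",0)[200:260,420:480].astype(np.float32);b=cv2.imread("pics/scene_j.png",0)[200:260,420:480].astype(np.float32);print("pot px",cv2.phaseCorrelate(a,b))
from bench import arm
print(arm.job_done())
```

```text
pot px ((-0.06825697245405848, -0.05707795435329288), 1.0712660630544026)
the job is handed in; nothing more can be done
None
```

I pushed the lamp by its foot along -y into the charging ring, using the back of an open finger at about 0.1 m/s. Then I pressed the smallest orange button to its stop, let go, backed off and handed the job in at about 17 s. The hand-in gave no verdict.

**Lamp:** It stands upright. The wrist view just before backing off put it about 1 mm from the ring's centre; the final top view said about 4 mm. Both are well within 15 mm.

**Button:** It stopped at z = 16.0 mm while the force rose to 13.5 N, so it was fully down. That it came back up I judged only from the pictures and from the force returning to near zero, not from a measured height.

**Mug, pot and mouse:** Each shifted by 0.1 px or less. The top-view check on the pot failed because the arm hid it, so I used the scene view for the pot instead.

**Other checks:**
- **Post:** I left about 6 mm between the gripper's knuckle and the lamp's post. The force readings I took showed no sign of contact.
- **Early lamp position:** My first estimates disagreed by up to 10 mm or so in x and 17 mm in y, and the scene view was the outlier. I used the close wrist measurements instead.

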